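# Lock the computer dock and hold its recovery lever

### The arm

A 7-joint arm with a two-finger parallel gripper is mounted at the origin on the work surface. World frame = base frame: x ahead of the robot, y to its left, z up, the work surface at z = 0. Lengths are in m, angles in rad, forces in N, time in s.
With the tool pointing down it reaches from about 0.4 to 0.85 m from the base axis. Payload 10.4 kg.
Tool frame: the origin (TCP) lies at the very end of the fingers, on their centre line; the grasp point (between the pads) lies 19 mm behind it; z points along the fingers, x is the direction in which the jaws open and shut, and the axes are right-handed (so a half turn about z gives the same grasp; the last joint's range is limited). The gripper opens to 87 mm and grips with 3 to 60 N. Pads are 19 mm wide; open, the fingers measure 117 mm over their backs; the gripper's body (75 mm by 190 mm) begins 51 mm behind the grasp point.
Start: joints at [1.144, 0.332, -0.065, 1.46, 0.022, 1.35, -0.088], TCP at [0.246, -0.575, 0.197] pointing down, gripper open.
Joint ranges: [-2.6, 2.6], [-0.5, 2.12], [-1.47, 1.34], [0.16, 2.42], [-1.27, 4.41], [0.06, 2.06], [-2.6, 2.6]. Speed limits (rad/s): [2.22, 2.22, 2.79, 2.79, 3.14, 3.14, 3.14].

### API

Orientations are given as a unit quaternion [x, y, z, w].
In Python, from bench import r gives the robot as it stands. The module is installed in compiled form; this text tells all that it offers.
- The arm moves only by the tool carry_out, never from a script. Its argument "commands" is a list that holds one entry, the list of rows, each a list of 7 numbers: the closure in counts, from 0 (fully open) to 255 (shut), then the shift along the tool's x, y, z in units of 25 mm (1.0 is 25 mm), then the turn, a rotation vector about the tool's x, y, z in units of 5 degrees (1.0 is 5 degrees). A call has 1 to 12 rows; each row is the pose to reach, as a shift and turn from the pose measured when the call began, along the tool's axes at that moment; what a row does not reach only later rows make up. A row lasts 1/8 s, in which the tool goes at most 62.5 mm and 10.7 degrees, less where a joint would pass 70% of its speed; a pose out of reach is approached as far as the arm can. A call with a gripper value outside its range is refused whole. The fingers move at their own pace and stop on an object; "grip_force" is the grip in N (left out, the last holds). Time passes only in rows, so rows that repeat a pose let the fingers close. It gives the time, the measured TCP pose, the force and the opening at its end, in the units of the state.
- r.read_state(): the state, without advancing time (a new reading comes with each control period).
- r.camera(name): name is "side" or "top" or "wrist"; returns the picture (384x512x3 uint8, blue, green, red); there is no depth.
- r.camera_info(name): a dict with "fx", "fy", "cx", "cy" (pixels), "origin" and "rotation" of the camera in the world. Camera axes: x right, y down, z forward; pixel columns grow to the right and rows downward; lengths in m; the calibration is good to about 2 mm. The wrist camera is an equidistant fisheye: a pixel r from the principal point sees the ray r / f radians off the axis. A picture is of the moment at which its call begins: read the wrist's pose just before it. camera_info takes no time and is no camera call; for the wrist camera it gives the pose at the moment of the call.
- r.close_job(): hands the job in, once; it reports no verdict.
The state is a dict: "time": time; "joint_positions": joint angles; "joint_vel": joint speeds; "joint_torque": joint torques, N m; "ee_pos": TCP position; "eef_rot": TCP orientation; "ft_force": force on the tool from outside, world axes, zero at the start; "torque": the same for the moment, N m; "width": finger opening in m.
Only numpy, scipy, OpenCV 4.12 (cv2) and the standard library are available. Lean on these libraries where they do the work, as an engineer would, in place of code of your own. Each camera call takes 0.05 s, during which the arm holds its last target.

### The job

Put the docked mini computer into recovery: pick up the mallet, use it (never the gripper itself) to drive the dock's sprung lock pin fully home, then set the mallet down on the table without dropping it, clear of the dock and console, and let it go. Only then press the console's spring-return lever down past its first two detents into the third, not on to the end stop, and hold it there with the gripper: the program finishes while the robot is still holding the lever. Leave the other things where they are.

Things in the scene. Friction and masses are not known exactly. Their poses are not given: they have to be found in the camera images.
- mallet: Mallet, about 0.4 kg: black rubber cylinder head 50 mm across and 80 mm tall, standing upright on its round striking face with its wooden handle level. Origin: centre of the lower striking face; z up along the head, handle runs level along -x. The handle is a bar 24 mm wide (y), 20 mm high, its centreline 45 mm above the face; it runs from the head (25 mm from the head axis) to 150 mm from it. It stands stably by itself. Bystanders on the table are up to 95 mm tall.
- mallet_grip (a point): Point on the handle's centreline, 45 mm from the head axis and 45 mm above the striking face, near the mallet's centre of mass: a good place to grip across the 24 mm width from above.
- dock: Service dock, fixed: aluminium plate 170 x 140 x 20 mm with a black mini computer 115 x 112 mm on it (top 70 mm above the table). Origin: centre of the plate's underside. A steel sleeve, 30 mm across, top 86 mm above the table, stands at x = -62 mm, y = 0 (its -x side); two square rubber posts at the -x corners, 50 mm high, do nothing. The dock may stand on either side of the table.
- pin_head (a point): Top centre of the lock pin's round steel head (24 mm across), which stands out of the dock's sleeve, 107 mm above the table when up, 92 mm when fully home (head seated almost on the sleeve, 15 mm lower).
- pin (a joint): Travel of the lock pin, m: 0 up, 0.015 fully home (stop). It needs about 7 N at first, 10 N at the bottom, and stays where it is driven (its sleeve grips harder than its spring).
- console: Mode console, fixed: grey base 130 x 120 x 50 mm with two upright steel cheeks (up to 125 mm above the table) that carry the lever and its toothed quadrant. Origin: centre of its underside; the lever points along its -x. The console may stand on either side of the table.
- lever_hinge (a point): Centre of the lever's hinge, 105 mm above the table, over the console's origin. The hinge axis is the console's y axis.
- lever_bar (a point): Centre of the lever's black round cross-bar (16 mm thick, 56 mm long along the console's y), 100 mm from the hinge axis. At rest the lever points 30 degrees up (bar centre 155 mm above the table, 87 mm from the hinge in -x); in the third detent it points 15.5 degrees down (bar centre 78 mm above the table, 96 mm from the hinge in -x).
- lever (a joint): Angle pressed down from rest, rad: 0 rest, detent notches at 0.295, 0.545 and 0.795 (the third), end stop 0.92. The bar centre is 0.105 + 0.100 sin(0.524 - angle) m above the table. A spring returns it to 0 when let go from anywhere; pressing at the bar takes about 4 to 6 N at the start; the force jumps by 3 to 4 N on leaving each notch and falls again towards the next: about 5 N on entering the third notch, 9 N to push out of it towards the stop.
- mug: White mug, 76 mm across, 90 mm tall: a bystander, to be left where it is. Origin: centre of its underside.
- vial: Amber vial with a red cap, 28 mm across, 75 mm tall: a bystander, to be left where it is. Origin: centre of its underside.
- screwdriver: Screwdriver lying on the table: a bystander, to be left where it is. Origin: centre of its underside.
- mouse: Black computer mouse, 100 x 60 x 32 mm: a bystander, to be left where it is. Origin: centre of its underside.
- duck: Yellow toy duck, 52 mm tall: a bystander, to be left where it is. Origin: centre of its underside.
- tape: Grey tape roll, 80 mm across, 20 mm high: a bystander, to be left where it is. Origin: centre of its underside.
- adapter: Black power adapter, 75 x 45 x 30 mm: a bystander, to be left where it is. Origin: centre of its underside.
Not all that is in view belongs to the job. Several things have the shape of the mallet; the one meant has the colours described above.

How it is judged:
On the way, in this order (a step that is already met when the one before it is completed fails the run):
1. the pin is driven home (over 13.5 mm of its 15 mm) with the mallet in the gripper (value of joint pin above 0.0135 m and contact force between mallet and pin above 1 N and contact force between the fingers and mallet above 1 N), for 0.05 s.
2. the mallet is set down on the table and let go (height (world z) of mallet below 0.035 m and height (world z) of mallet_grip below 0.06 m and contact force between the fingers and mallet below 0.1 N and contact force between mallet and dock below 0.1 N and contact force between mallet and console below 0.1 N and linear speed of mallet below 0.02 m/s), for 0.2 s.
3. the lever is held in the third detent by the robot (value of joint lever between 0.72 and 0.87 rad and contact force between any of the fingers, the arm and lever above 2 N), for 0.3 s.
At the end, for the whole second after the job is handed in: The pin is home (over 12.5 mm down), the mallet rests let go on the table touching neither dock nor console, the lever is still in the third detent (0.72 to 0.87 rad) and pushed there by the robot with over 2 N, and each bystander is within 40 mm of its start (all of step 2 and all of step 3 and value of joint pin above 0.0125 m and velocity of joint lever between -0.1 and 0.1 rad/s and contact force between mallet and lever below 0.1 N and distance of each of mug, vial, screwdriver, mouse, duck, tape, adapter from where it was at the start of the episode below 0.04 m); the arm keeps its last pose, push and grip.
It fails at once if the robot touches the pin itself (contact force between any of the fingers, the arm and pin above 1 N).
It fails at once if the lever is pressed before the pin is home (value of joint lever above 0.2 rad and value of joint pin below 0.0125 m).
It fails at once if the mallet is dropped from more than about 40 mm (height (world z) of mallet above 0.045 m and contact force between the fingers and mallet below 0.01 N).
It fails at once if a bystander is knocked away by more than 40 mm (distance of any of mug, vial, screwdriver, mouse, duck, tape, adapter from where it was at the start of the episode above 0.04 m).
It also fails if it takes over 64 s, if anything falls off the work surface, if the arm or the gripper's body presses on something with over 40 N, if the wrist force passes 120 N, or if a joint passes its speed limit or range.

## Working session

There is one attempt and no reset: what is moved stays moved. The work goes in short steps, Python scripts to look and compute and a tool call to move; the robot and the scene stay as the last step left them, time stands still between calls to the robot, and variables do not carry over. Pictures are saved under pics/ and viewed, and the job is handed in when it is done.

Besides the shell and the picture viewer there is one more tool, called after "Call:" as a command line: name --argument value ..., lists and objects as JSON in quotes. carry_out: Moves the arm, as the interface text tells. Its arguments: {"type":"object","properties":{"commands":{"type":"array"},"grip_force":{"type":"number"}},"required":["commands"]}

```bash
mkdir -p pics; python3 - <<'E'
from bench import r
import cv2
s=r.read_state();print({k:s[k] for k in('time','ee_pos','eef_rot','ft_force','width')})
for n in('side','top','wrist'):
    i=r.camera_info(n);print(n,i)
    cv2.imwrite(f'pics/{n}0.png',r.camera(n))
E
```

```text
{'time': 0.0, 'ee_pos': array([ 0.24536328, -0.57431636,  0.19652935]), 'eef_rot': array([ 8.34535991e-01, -5.50952908e-01, -6.53662614e-04, -3.81741953e-04]), 'ft_force': array([ 0.43814808, -0.44180921,  0.91393187]), 'width': 0.0871778155342379}
side {'fx': 372.8622063160698, 'fy': 372.8622063160698, 'cx': 250.08413985948246, 'cy': 195.95136030537032, 'origin': array([0.44328671, 0.7153584 , 0.76970993]), 'rotation': array([-0.03380317,  0.90944945, -0.41377399,  0.02345484])}
top {'fx': 415.3202237672451, 'fy': 415.3202237672451, 'cx': 253.4600668780243, 'cy': 189.2761984297687, 'origin': array([0.42975554, 0.00347744, 1.55515857]), 'rotation': array([ 0.71390835, -0.6996288 ,  0.02041743, -0.02091746])}
wrist {'fx': 297.3186396354542, 'fy': 297.3186396354542, 'cx': 260.78589106234847, 'cy': 188.7949495968291, 'origin': array([ 0.31885284, -0.54240661,  0.38361676]), 'rotation': array([ 0.82551551, -0.54454062, -0.08166317,  0.12381754])}
```

View pics/top0.png

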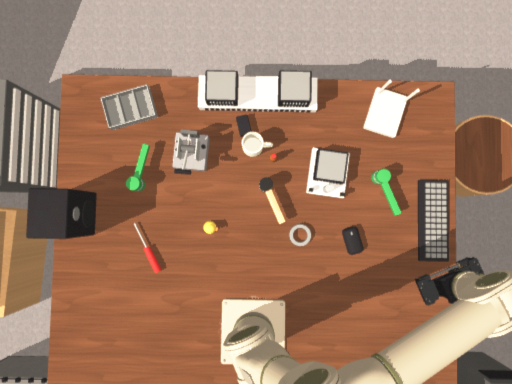

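View pics/side0.png

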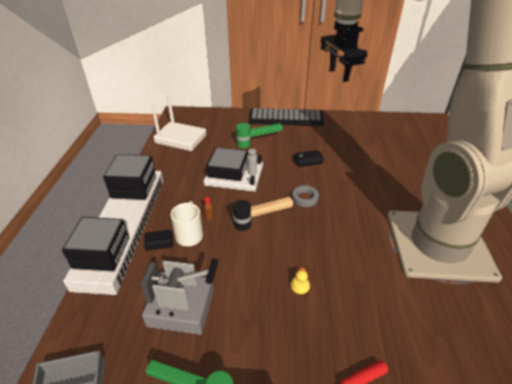

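View pics/wrist0.png

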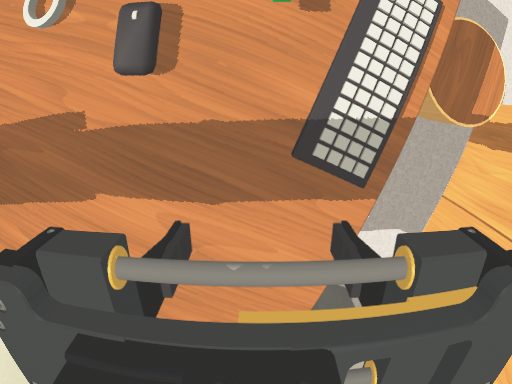

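The top view shows the black mallet with its head at about (266,184) and its handle running to (283,222). The dock is near (329,173), the console near (190,152), the mug at (252,144) and the vial at (273,157). I'll zoom in on these.

```bash
cat > h.py <<'E'
import numpy as np
from scipy.spatial.transform import Rotation as R
def ray(info,u,v,fish=False):
    x=(u-info['cx'])/info['fx'];y=(v-info['cy'])/info['fy']
    if fish:
        t=np.hypot(x,y);d=np.array([np.sin(t)*x/t,np.sin(t)*y/t,np.cos(t)])
    else: d=np.array([x,y,1.])
    q=np.array(info['rotation']);return np.array(info['origin']),R.from_quat(q).apply(d)
def plane(info,u,v,z,fish=False):
    o,d=ray(info,u,v,fish);return o+d*(z-o[2])/d[2]
def proj(info,p,fish=False):
    c=R.from_quat(info['rotation']).inv().apply(np.array(p)-info['origin'])
    if fish:
        t=np.arctan2(np.hypot(c[0],c[1]),c[2]);n=np.hypot(c[0],c[1]);xy=c[:2]/n*t
    else: xy=c[:2]/c[2]
    return xy*info['fx']+[info['cx'],info['cy']]
def tri(a,b):
    (o1,d1),(o2,d2)=a,b
    A=np.stack([d1,-d2],1);t=np.linalg.lstsq(A,o2-o1,rcond=None)[0]
    p,q=o1+d1*t[0],o2+d2*t[1];return (p+q)/2,np.linalg.norm(p-q)
E
python3 - <<'E'
import cv2
a=cv2.imread('pics/top0.png');b=cv2.imread('pics/side0.png')
c=a[110:250,150:370]; cv2.imwrite('pics/topz.png',cv2.resize(c,None,fx=3.6,fy=3.6,interpolation=cv2.INTER_CUBIC))
c=b[130:340,130:330]; cv2.imwrite('pics/sidez.png',cv2.resize(c,None,fx=2.8,fy=2.8,interpolation=cv2.INTER_CUBIC))
E
```

```text
(no output)
```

View pics/topz.png

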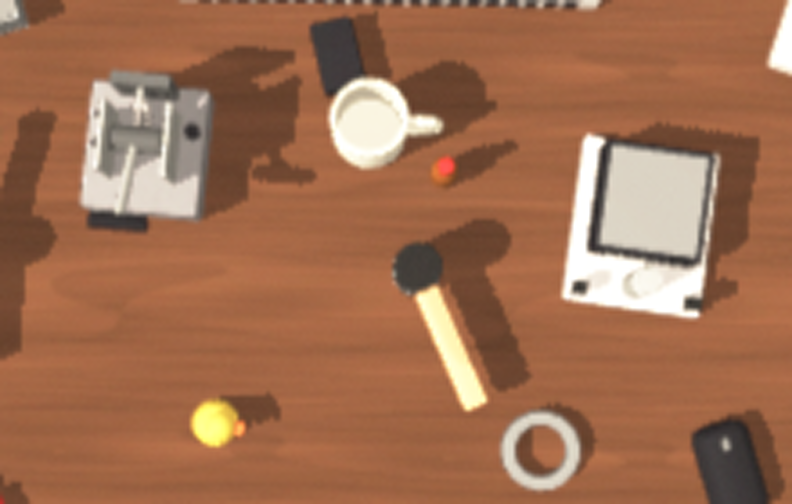

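View pics/sidez.png

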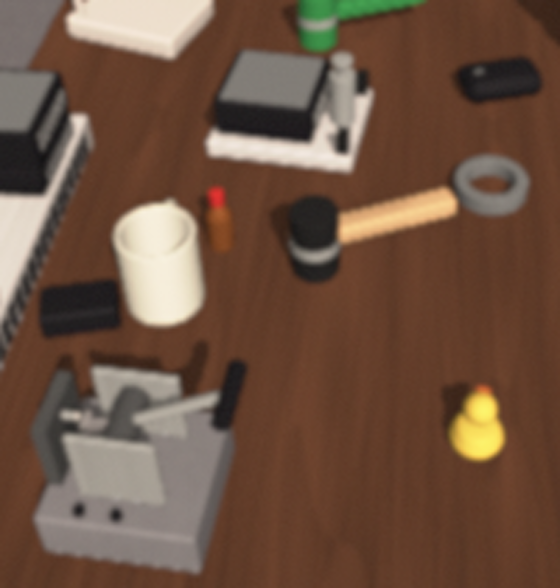

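```bash
python3 - <<'E'
from bench import r
from h import *
import cv2
T=r.camera_info('top');S=r.camera_info('side')
t=lambda x,y:((x+.5)/3.6+150-.5,(y+.5)/3.6+110-.5)
s=lambda x,y:((x+.5)/2.8+130-.5,(y+.5)/2.8+130-.5)
pr=lambda n,p:print(n,np.round(p,4))
pr('mal head',plane(T,*t(419,268),.08)); pr('tip',plane(T,*t(474,404),.055))
pr('mal head side',plane(S,*s(315,212),.08))
pr('pin top',plane(T,*t(647,275),.107));pr('pin side',plane(S,*s(344,60),.107))
for n,c in dict(a=(585,137),b=(720,152),c=(699,315),d=(564,297)).items(): pr('dock '+n,plane(T,*t(*c),.02))
for n,c in dict(a=(95,82),b=(212,92),c=(203,219),d=(82,206)).items(): pr('cons '+n,plane(T,*t(*c),.05))
pr('bar L',plane(T,*t(88,220),.155));pr('bar R',plane(T,*t(147,224),.155))
pr('bar s',plane(S,*s(237,366),.155));pr('bar s2',plane(S,*s(228,420),.155))
for n,c,z in [('mug',(369,122),.09),('vial',(446,168),.075),('tape',(541,450),.02),('duck',(214,424),.04),('mouse',(735,460),.03)]: pr(n,plane(T,*t(*c),z))
E
python3 - <<'E'
import cv2
a=cv2.imread('pics/top0.png')
c=a[140:205,300:355]; cv2.imwrite('pics/tz_dock.png',cv2.resize(c,None,fx=9,fy=9,interpolation=cv2.INTER_CUBIC))
c=a[120:180,165:220]; cv2.imwrite('pics/tz_cons.png',cv2.resize(c,None,fx=9,fy=9,interpolation=cv2.INTER_CUBIC))
E
```

```text
mal head [ 0.5355 -0.039   0.08  ]
tip [ 0.402  -0.0972  0.055 ]
mal head side [ 0.5359 -0.033   0.08  ]
pin top [ 0.5312 -0.2596  0.107 ]
pin side [ 0.5243 -0.2571  0.107 ]
dock a [ 0.6791 -0.2099  0.02  ]
dock b [ 0.6663 -0.3496  0.02  ]
dock c [ 0.4972 -0.3292  0.02  ]
dock d [ 0.5129 -0.1903  0.02  ]
cons a [0.7205 0.293  0.05  ]
cons b [0.7127 0.1738 0.05  ]
cons c [0.5829 0.1794 0.05  ]
cons d [0.5936 0.3022 0.05  ]
bar L [0.5691 0.2753 0.155 ]
bar R [0.5664 0.2197 0.155 ]
bar s [0.5677 0.2223 0.155 ]
bar s2 [0.5666 0.2713 0.155 ]
mug [0.6784 0.0134 0.09  ]
vial [ 0.6363 -0.0642  0.075 ]
tape [ 0.3559 -0.1688  0.02  ]
duck [0.3763 0.1639 0.04  ]
mouse [ 0.3503 -0.3647  0.03  ]
```

View pics/tz_dock.png

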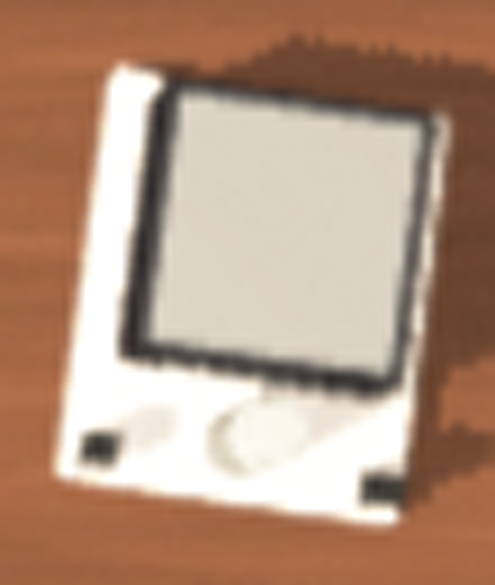

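View pics/tz_cons.png

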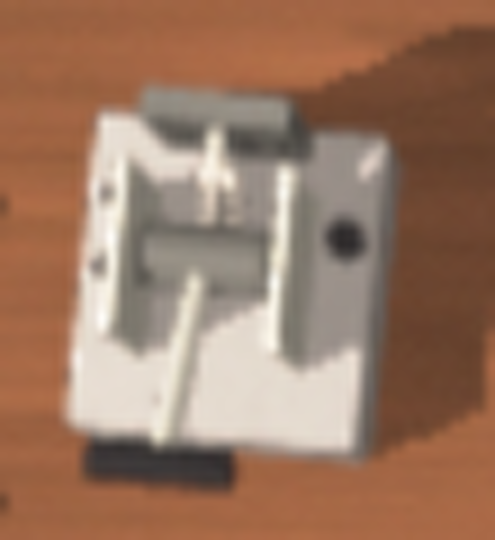

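```bash
cat >> h.py <<'E'
def units(target,yaw_deg=None,tilt=None):
    """shift/turn units from measured pose to target TCP pos, tool down with jaw-axis yaw"""
    from bench import r
    s=r.read_state();q=R.from_quat(s['eef_rot'])
    d=q.inv().apply(np.array(target)-s['ee_pos'])/.025
    x=q.as_matrix()[:,0];cur=np.degrees(np.arctan2(x[1],x[0]))
    if yaw_deg is None: yaw_deg=cur
    yaw_deg=cur+((yaw_deg-cur+90)%180-90)
    Y=np.radians(yaw_deg)
    G=R.from_matrix(np.array([[np.cos(Y),np.sin(Y),0],[np.sin(Y),-np.cos(Y),0],[0,0,-1]]))
    if tilt is not None: G=R.from_rotvec(tilt)*G
    w=np.degrees((q.inv()*G).as_rotvec())/5
    print('t',round(s['time'],3),'pos',np.round(s['ee_pos'],4),'yaw',round(cur,2),'F',np.round(s['ft_force'],2),'w',round(s['width'],4))
    print('shift',np.round(d,3),'turn',np.round(w,3))
E
python3 -c "
from h import *
units([.497,-.054,.16],-66.5)"
```

```text
t 0.15 pos [ 0.2454 -0.5744  0.1967] yaw -66.87 F [-0.2  -0.89  0.18] w 0.0874
shift [-15.189 -17.433   1.485] turn [ 0.     0.013 -0.073]
```

Call:
carry_out --commands '[[[0,-1.4,-1.6,0,0,0,0],[0,-3,-3.4,0,0,0,0],[0,-4.6,-5.2,0,0,0,0],[0,-6.2,-7.1,0,0,0,0],[0,-7.8,-8.9,0,0,0,0],[0,-9.4,-10.8,0,0,0,0],[0,-11,-12.6,0,0,0,0],[0,-12.6,-14.4,0,0,0,0],[0,-14,-16,0,0,0,0],[0,-14.9,-17.1,0,0,0,0],[0,-15.2,-17.4,0.5,0,0,-0.1],[0,-15.2,-17.4,1,0,0,-0.1]]]'

```text
time: 1.65
ee_pos: [0.4957, -0.0542, 0.171]
eef_rot: [0.837, -0.547, -0.001, -0.0]
ft_force: [-0.4, -0.9, 0.0]
width: 0.0869
```

```bash
python3 - <<'E'
from bench import r
from h import *
import cv2
units([.497,-.054,.026],-66.5)
i=r.camera_info('wrist');im=r.camera('wrist')
for p in([.5355,-.037,.08],[.497,-.054,.055],[.402,-.0972,.055]):
    u=proj(i,p,True);print(u);cv2.circle(im,tuple(int(round(a)) for a in u),3,(255,0,255),1)
cv2.imwrite('pics/w1.png',im)
E
```

```text
t 1.65 pos [ 0.4957 -0.0542  0.171 ] yaw -66.32 F [-0.38 -0.86  0.02] w 0.0869
shift [ 0.021 -0.054  5.799] turn [0.009 0.016 0.035]
[261.590243   139.31749897]
[261.57848179 175.90865676]
[262.62627071 261.89251051]
```

View pics/w1.png

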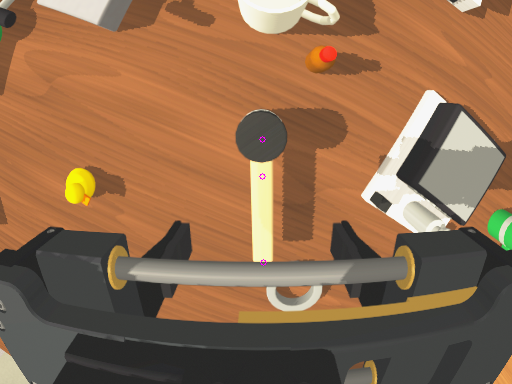

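Wrist view: the mallet head is at about (261.5,136), some 3 px beyond the prediction, and the handle lies along column 262. The pin and sleeve are near (425,212). I'll descend and grip.

Call:
carry_out --commands '[[[0,0,-0.1,1.5,0,0,0],[0,0,-0.15,3.2,0,0,0],[0,0,-0.15,4.8,0,0,0],[0,0,-0.15,5.6,0,0,0],[0,0,-0.15,5.8,0,0,0],[0,0,-0.15,5.8,0,0,0],[255,0,-0.15,5.8,0,0,0],[255,0,-0.15,5.8,0,0,0],[255,0,-0.15,5.8,0,0,0],[255,0,-0.15,5.8,0,0,0],[255,0,-0.15,5.8,0,0,0],[255,0,-0.15,5.8,0,0,0]]]' --grip_force 60

```text
time: 3.2
ee_pos: [0.4975, -0.0534, 0.0242]
eef_rot: [0.837, -0.548, -0.002, 0.001]
ft_force: [-0.3, 0.2, 0.8]
width: 0.0351
```

```bash
python3 - <<'E'
from bench import r
from h import *
import cv2
units([.497,-.054,.026])
i=r.camera_info('wrist');im=r.camera('wrist')
cv2.imwrite('pics/w2.png',im)
E
```

```text
t 3.2 pos [ 0.4975 -0.0534  0.0242] yaw -66.41 F [-0.33  0.19  0.75] w 0.0351
shift [ 0.013  0.027 -0.072] turn [0.035 0.029 0.   ]
```

View pics/w2.png

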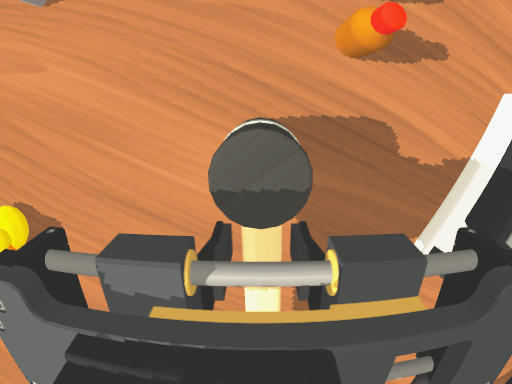

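The jaws are either side of the handle, next to the head, and still closing with a 35 mm opening. I'll finish the grip and then lift.

Call:
carry_out --commands '[[[255,0,0,0,0,0,0],[255,0,0,0,0,0,0],[255,0,0,0,0,0,0],[255,0,0,0,0,0,0],[255,0,0,-0.5,0,0,0],[255,0,0,-1.5,0,0,0],[255,0,0,-3,0,0,0],[255,0,0,-4.5,0,0,0],[255,0,0,-5.2,0,0,0],[255,0,0,-5.2,0,0,0]]]' --grip_force 60

```text
time: 4.5
ee_pos: [0.4983, -0.0537, 0.1548]
eef_rot: [0.837, -0.548, -0.001, 0.0]
ft_force: [-0.4, 0.2, -3.6]
width: 0.0232
```

```bash
python3 - <<'E'
from bench import r
from h import *
import cv2
units([.497,-.054,.026])
i=r.camera_info('wrist');print(i);im=r.camera('wrist')
cv2.imwrite('pics/w3.png',im)
b=r.camera('side')[100:300,150:350];cv2.imwrite('pics/s3.png',cv2.resize(b,None,fx=3,fy=3))
E
```

```text
t 4.5 pos [ 0.4983 -0.0537  0.1548] yaw -66.42 F [-0.42  0.24 -3.62] w 0.0232
shift [-4.000e-03  4.300e-02  5.151e+00] turn [0.023 0.017 0.   ]
{'fx': 297.3186396354542, 'fy': 297.3186396354542, 'cx': 260.78589106234847, 'cy': 188.7949495968291, 'origin': array([ 0.57188757, -0.02103949,  0.3416126 ]), 'rotation': array([ 0.82748433, -0.54127837, -0.0817954 ,  0.12488762])}
```

View pics/w3.png

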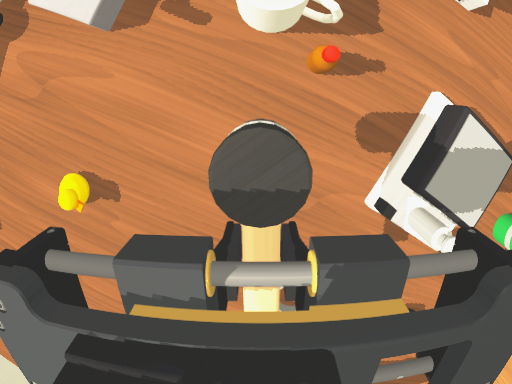

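View pics/s3.png

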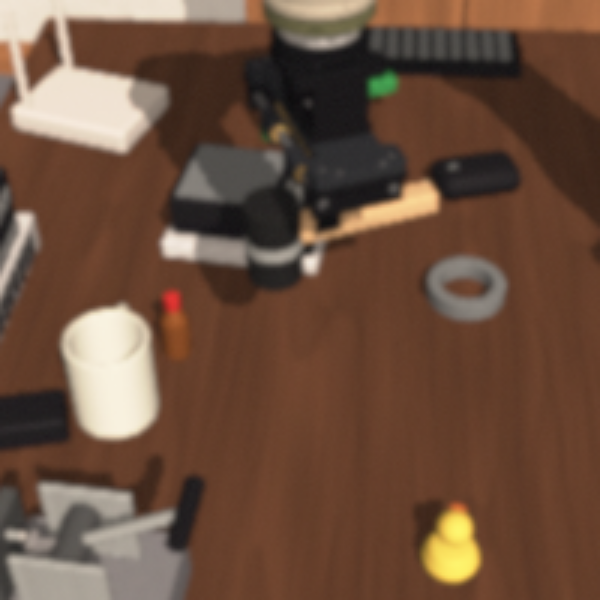

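```bash
python3 - <<'E'
import cv2
a=cv2.imread('pics/w3.png');c=a[190:260,360:490];cv2.imwrite('pics/w3z.png',cv2.resize(c,None,fx=6,fy=6,interpolation=cv2.INTER_CUBIC))
a=cv2.imread('pics/w1.png');c=a[160:240,360:480];cv2.imwrite('pics/w1z.png',cv2.resize(c,None,fx=6,fy=6,interpolation=cv2.INTER_CUBIC))
E
```

```text
(no output)
```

View pics/w3z.png

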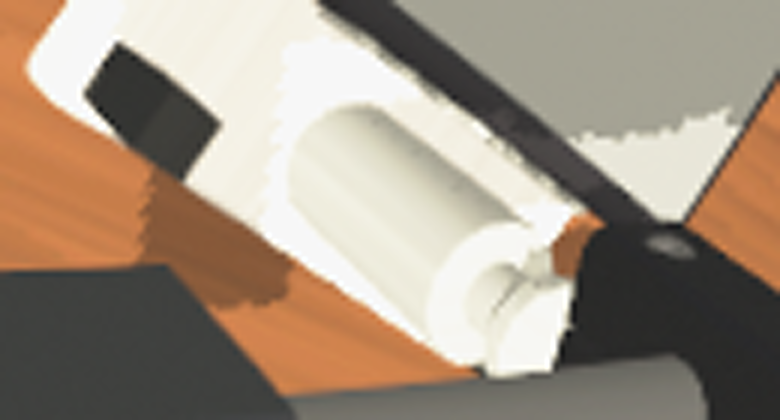

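View pics/w1z.png

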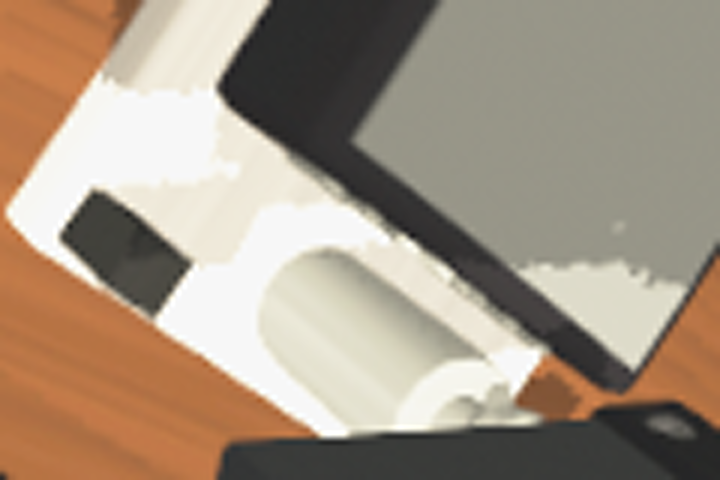

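```bash
python3 - <<'E'
from h import *
i={'fx': 297.3186396354542, 'fy': 297.3186396354542, 'cx': 260.78589106234847, 'cy': 188.7949495968291, 'origin': np.array([ 0.57188757, -0.02103949,  0.3416126 ]), 'rotation': np.array([ 0.82748433, -0.54127837, -0.0817954 ,  0.12488762])}
z=lambda x,y:((x+.5)/6+360-.5,(y+.5)/6+190-.5)
print('ring',plane(i,*z(497,295),.086,True))
print('head',plane(i,261,174,.1306+.08,True))
for p in [(.527,-.2600,.107),(.527,-.26,.086)]: 
    u=proj(i,p,True);print(u,(u-[360,190])*6)
for c in [(.527,-.26)]:
  for z0,rad in((.086,.015),(.107,.012)):
    pts=[proj(i,(c[0]+rad*np.cos(a),c[1]+rad*np.sin(a),z0),True) for a in np.linspace(0,2*np.pi,8,endpoint=False)]
    print(np.round((np.array(pts)-[360,190])*6))
E
```

```text
ring [ 0.5271113  -0.26061645  0.086     ]
head [ 0.54127485 -0.03450781  0.2106    ]
[451.68131896 247.21489965] [550.08791375 343.28939791]
[442.02165019 238.66753667] [492.12990114 292.00522   ]
[[533. 223.]
 [485. 225.]
 [440. 267.]
 [426. 323.]
 [451. 360.]
 [498. 356.]
 [541. 316.]
 [556. 261.]]
[[585. 285.]
 [546. 288.]
 [509. 323.]
 [496. 370.]
 [515. 400.]
 [553. 397.]
 [590. 362.]
 [603. 317.]]
```

Wrist view: the sleeve's top ring is near (443,239), which puts the pin at (0.527,-0.260). That agrees with the top and side views.

```bash
python3 -c "
from h import *
units([.4904,-.2764,.152],-66.4)"
```

```text
t 4.6 pos [ 0.4971 -0.0537  0.1528] yaw -66.42 F [-0.07 -0.6  -4.43] w 0.0235
shift [8.058 3.81  0.023] turn [ 0.056  0.04  -0.004]
```

Call:
carry_out --commands '[[[255,0.6,0.3,-0.2,0,0,0],[255,1.8,0.9,-0.3,0,0,0],[255,3.4,1.6,-0.3,0,0,0],[255,5,2.4,-0.3,0,0,0],[255,6.6,3.1,-0.3,0,0,0],[255,7.6,3.6,-0.2,0,0,0],[255,8.1,3.8,0,0,0,0],[255,8.1,3.8,0,0,0,0],[255,8.1,3.8,0,0,0,0]]]'

```text
time: 5.72
ee_pos: [0.4914, -0.2757, 0.1524]
eef_rot: [0.837, -0.547, -0.003, 0.001]
ft_force: [0.5, 0.2, -3.6]
width: 0.0228
```

```bash
python3 - <<'E'
from bench import r
from h import *
import cv2
units([.4904,-.2764,.116],-66.4)
im=r.camera('wrist');cv2.imwrite('pics/w4.png',im)
b=r.camera('side')[90:220,170:340];cv2.imwrite('pics/s4.png',cv2.resize(b,None,fx=4,fy=4,interpolation=cv2.INTER_CUBIC))
E
```

```text
t 5.725 pos [ 0.4914 -0.2757  0.1524] yaw -66.32 F [ 0.5   0.16 -3.58] w 0.0228
shift [0.015 0.039 1.457] turn [0.054 0.05  0.017]
```

View pics/s4.png

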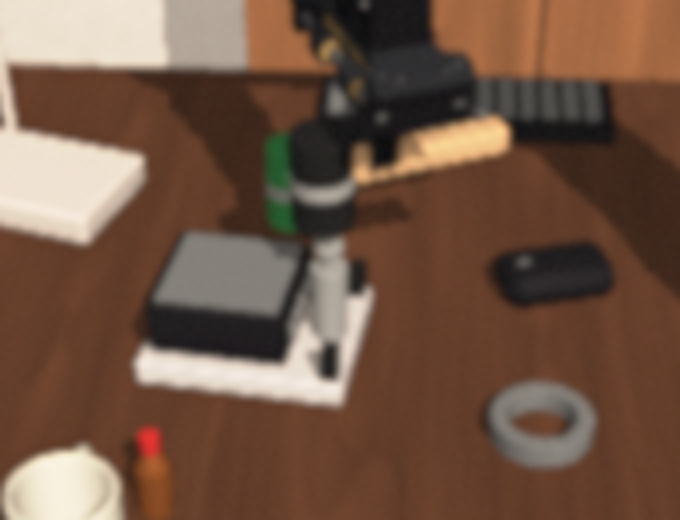

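View pics/w4.png

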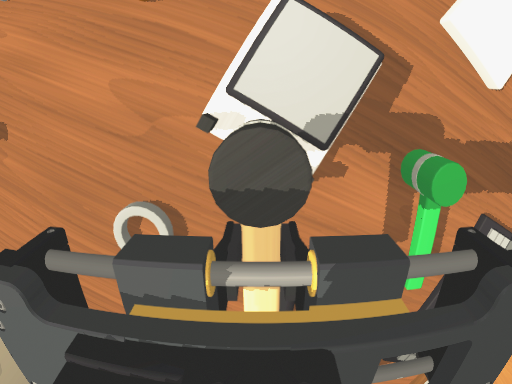

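The head is directly over the pin in both views. I'll press slowly.

Call:
carry_out --commands '[[[255,0,0,0.4,0,0,0],[255,0,0,0.7,0,0,0],[255,0,0,0.9,0,0,0],[255,0,0,1.05,0,0,0],[255,0,0,1.2,0,0,0],[255,0,0,1.35,0,0,0],[255,0,0,1.45,0,0,0],[255,0,0,1.5,0,0,0],[255,0,0,1.5,0,0,0]]]'

```text
time: 6.95
ee_pos: [0.4909, -0.2762, 0.1161]
eef_rot: [0.837, -0.547, -0.003, 0.001]
ft_force: [-6.1, 0.8, 8.6]
width: 0.0227
```

```bash
python3 - <<'E'
from bench import r
from h import *
import cv2
units([.4904,-.2764,.116],-66.4)
im=r.camera('wrist');cv2.imwrite('pics/w5.png',im)
b=r.camera('side')[90:220,170:340];cv2.imwrite('pics/s5.png',cv2.resize(b,None,fx=4,fy=4,interpolation=cv2.INTER_CUBIC))
E
```

```text
t 6.95 pos [ 0.4909 -0.2762  0.1161] yaw -66.33 F [-6.09  0.84  8.58] w 0.0227
shift [0.    0.023 0.005] turn [0.059 0.037 0.014]
```

View pics/s5.png

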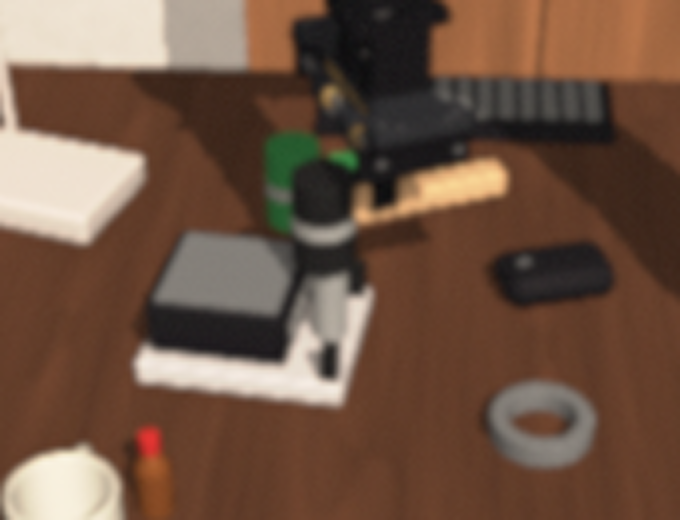

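View pics/w5.png

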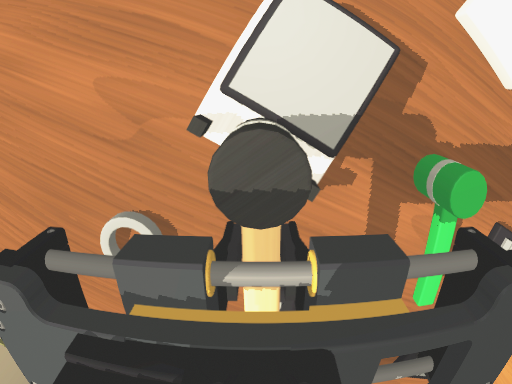

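The force on the pin is about 12 N and the head has barely pitched. I'll push a little further to confirm the hard stop.

Call:
carry_out --commands '[[[255,0,0,0.08,0,0,0],[255,0,0,0.16,0,0,0],[255,0,0,0.16,0,0,0]]]'

```text
time: 7.42
ee_pos: [0.4902, -0.2772, 0.1149]
eef_rot: [0.837, -0.547, -0.003, 0.002]
ft_force: [-16.7, 3.1, 27.1]
width: 0.0226
```

Call:
carry_out --commands '[[[255,0,0,0.1,0,0,0],[255,0,0,0.15,0,0,0],[255,0,0,0.15,0,0,0]]]'

```text
time: 7.8
ee_pos: [0.4895, -0.2778, 0.1144]
eef_rot: [0.837, -0.548, -0.002, 0.003]
ft_force: [-18.0, 5.0, 30.5]
width: 0.0225
```

```bash
python3 - <<'E'
from bench import r
from h import *
import cv2
units([.4904,-.2764,.116],-66.4)
im=r.camera('wrist');cv2.imwrite('pics/w6.png',im)
b=r.camera('side')[90:220,170:340];cv2.imwrite('pics/s6.png',cv2.resize(b,None,fx=4,fy=4,interpolation=cv2.INTER_CUBIC))
E
```

```text
t 7.8 pos [ 0.4895 -0.2778  0.1144] yaw -66.44 F [-18.01   5.02  30.5 ] w 0.0225
shift [-0.038 -0.053 -0.065] turn [ 0.087  0.006 -0.007]
```

View pics/s6.png

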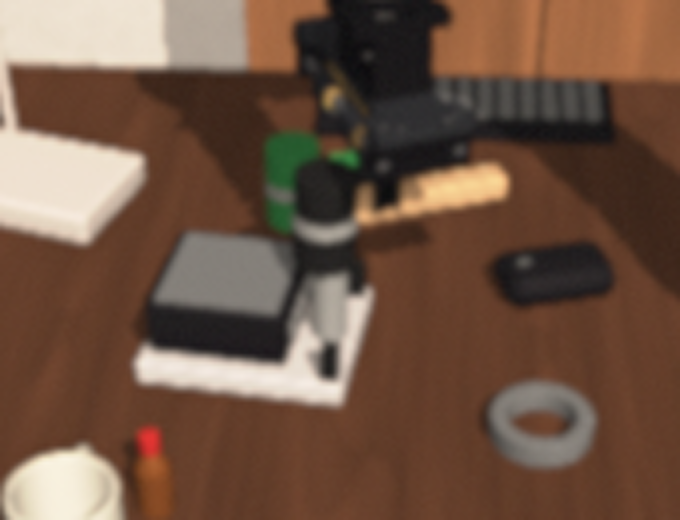

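View pics/w6.png

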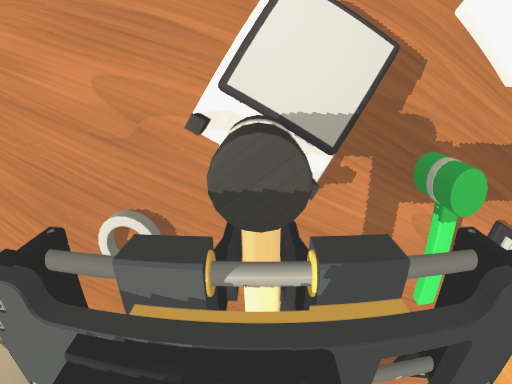

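The force jumped to about 34 N with almost no further travel, so the pin is on its stop. I'll lift and carry the mallet back to its free spot.

Call:
carry_out --commands '[[[255,0,0,-0.3,0,0,0],[255,0,0,-0.9,0,0,0],[255,0,0,-1.6,0,0,0],[255,0,0,-1.8,0,0,0],[255,0,0,-1.8,0,0,0]]]'

```text
time: 8.52
ee_pos: [0.4901, -0.2777, 0.1596]
eef_rot: [0.837, -0.548, -0.002, 0.003]
ft_force: [0.3, 0.1, -4.1]
width: 0.0225
```

```bash
python3 - <<'E'
from bench import r
from h import *
import cv2
units([.497,-.054,.155],-66.4)
b=r.camera('side')[90:220,170:340];cv2.imwrite('pics/s7.png',cv2.resize(b,None,fx=4,fy=4,interpolation=cv2.INTER_CUBIC))
E
```

```text
t 8.525 pos [ 0.4901 -0.2777  0.1596] yaw -66.43 F [ 0.25  0.12 -4.09] w 0.0225
shift [-8.093 -3.834  0.158] turn [ 0.082  0.001 -0.006]
```

View pics/s7.png

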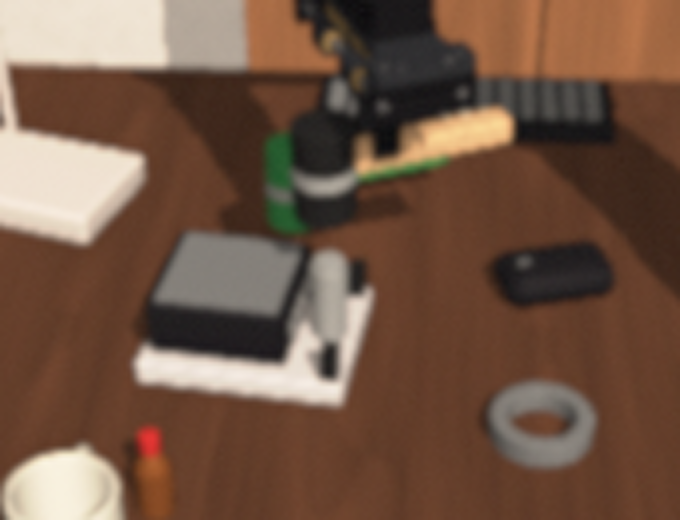

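The pin head now sits right down on the sleeve in the side view. Next is the transit.

Call:
carry_out --commands '[[[255,-0.6,-0.3,0,0,0,0],[255,-1.8,-0.9,0,0,0,0],[255,-3.4,-1.6,0,0,0,0],[255,-5,-2.4,0,0,0,0],[255,-6.6,-3.1,0,0,0,0],[255,-7.6,-3.6,0.5,0.1,0,0],[255,-8.1,-3.8,1.5,0.1,0,0],[255,-8.1,-3.8,2.7,0.1,0,0],[255,-8.1,-3.8,3.8,0.1,0,0],[255,-8.1,-3.8,4.4,0.1,0,0],[255,-8.1,-3.8,4.6,0.1,0,0],[255,-8.1,-3.8,4.6,0.1,0,0]]]'

```text
time: 10.07
ee_pos: [0.4953, -0.0541, 0.044]
eef_rot: [0.837, -0.548, 0.0, -0.001]
ft_force: [0.3, 0.2, -2.7]
width: 0.023
```

```bash
python3 - <<'E'
from bench import r
from h import *
import cv2
units([.497,-.054,.024],-66.4)
b=r.camera('side')[130:260,170:340];cv2.imwrite('pics/s8.png',cv2.resize(b,None,fx=4,fy=4,interpolation=cv2.INTER_CUBIC))
E
```

```text
t 10.075 pos [ 0.4953 -0.0541  0.044 ] yaw -66.43 F [ 0.26  0.17 -2.74] w 0.023
shift [ 0.025 -0.063  0.798] turn [-0.016  0.007 -0.005]
```

View pics/s8.png

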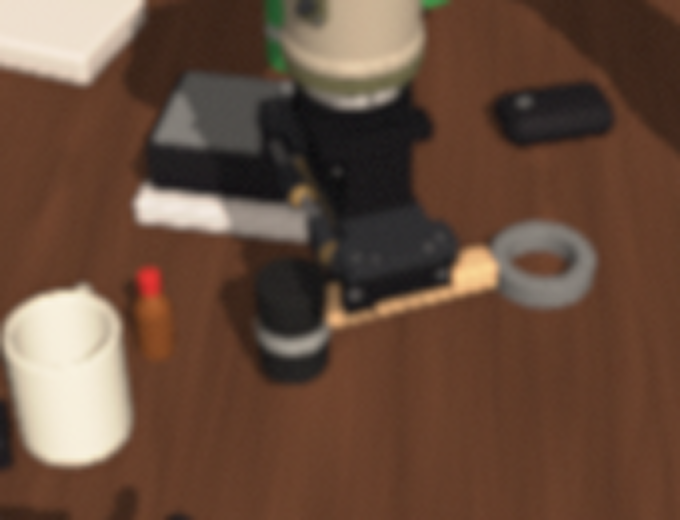

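Call:
carry_out --commands '[[[255,0,0,0.3,0,0,0],[255,0,0,0.5,0,0,0],[255,0,0,0.65,0,0,0],[255,0,0,0.72,0,0,0],[255,0,0,0.72,0,0,0]]]'

```text
time: 10.75
ee_pos: [0.4956, -0.0541, 0.0262]
eef_rot: [0.837, -0.548, 0.0, -0.001]
ft_force: [-0.7, -0.7, -4.0]
width: 0.0231
```

Call:
carry_out --commands '[[[255,0,0,0.04,0,0,0],[255,0,0,0.08,0,0,0],[255,0,0,0.08,0,0,0]]]'

```text
time: 11.12
ee_pos: [0.4956, -0.0543, 0.0243]
eef_rot: [0.837, -0.548, 0.0, -0.001]
ft_force: [-2.1, -0.5, -1.3]
width: 0.0224
```

Call:
carry_out --commands '[[[255,0,0,0.04,0,0,0],[255,0,0,0.04,0,0,0]]]' --grip_force 15

```text
time: 11.38
ee_pos: [0.4956, -0.0543, 0.0241]
eef_rot: [0.837, -0.548, 0.0, -0.001]
ft_force: [-6.2, 0.0, 7.7]
width: 0.024
```

```bash
python3 - <<'E'
from bench import r
from h import *
import cv2
units([.497,-.054,.024],-66.4)
b=r.camera('side')[130:260,170:340];cv2.imwrite('pics/s9.png',cv2.resize(b,None,fx=4,fy=4,interpolation=cv2.INTER_CUBIC))
E
```

```text
t 11.375 pos [ 0.4956 -0.0543  0.0241] yaw -66.43 F [-6.18  0.01  7.74] w 0.024
shift [ 0.012 -0.058  0.002] turn [-0.016 -0.002 -0.007]
```

View pics/s9.png

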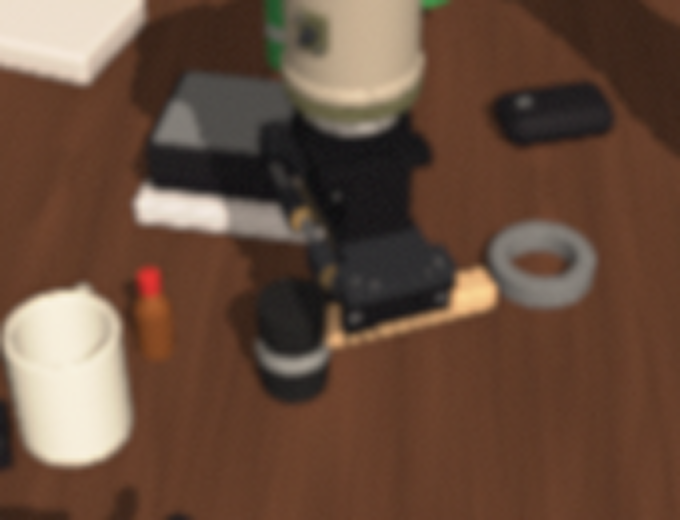

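It is firmly on the table. I'll open the jaws partway, settle, and lift straight up.

Call:
carry_out --commands '[[[180,0,0,0,0,0,0],[120,0,0,0,0,0,0],[100,0,0,0,0,0,0],[100,0,0,0,0,0,0],[100,0,0,0,0,0,0],[100,0,0,-0.5,0,0,0],[100,0,0,-1.5,0,0,0],[100,0,0,-3,0,0,0],[100,0,0,-5,0,0,0],[100,0,0,-7,0,0,0],[100,0,0,-7.4,0,0,0],[100,0,0,-7.4,0,0,0]]]'

```text
time: 12.92
ee_pos: [0.4955, -0.0544, 0.2096]
eef_rot: [0.837, -0.548, 0.001, -0.001]
ft_force: [-0.5, -0.1, -0.2]
width: 0.0528
```

```bash
python3 - <<'E'
from bench import r
from h import *
import cv2
units([.497,-.054,.024],-66.4)
im=r.camera('wrist');cv2.imwrite('pics/w10.png',im)
b=r.camera('side');cv2.imwrite('pics/s10.png',b)
E
```

```text
t 12.925 pos [ 0.4955 -0.0544  0.2096] yaw -66.43 F [-0.48 -0.12 -0.18] w 0.0528
shift [ 3.000e-03 -4.400e-02  7.426e+00] turn [-0.027 -0.012 -0.006]
```

View pics/s10.png

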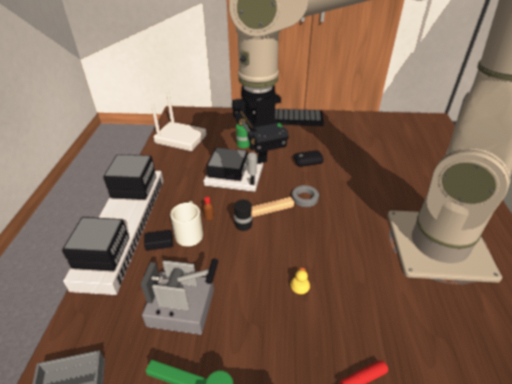

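View pics/w10.png

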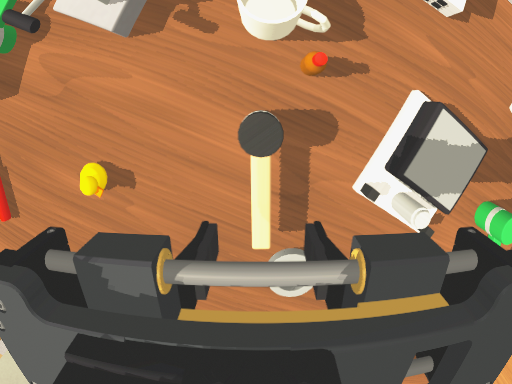

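The mallet stands upright and released in both views. Next I'll move above the lever bar with the jaws shut and the jaw axis along the bar.

```bash
python3 -c "
from h import *
units([.563,.247,.22],-93.3)"
```

```text
t 13.025 pos [ 0.4946 -0.0544  0.2079] yaw -66.43 F [ 0.47  0.97 -0.02] w 0.0529
shift [-9.955 -7.328 -0.478] turn [4.000e-03 9.000e-03 5.374e+00]
```

Call:
carry_out --commands '[[[255,-0.6,-0.5,-0.5,0,0,0.3],[255,-1.8,-1.4,-0.5,0,0,1],[255,-3.5,-2.6,-0.5,0,0,1.9],[255,-5.2,-3.8,-0.5,0,0,2.8],[255,-7,-5.1,-0.5,0,0,3.8],[255,-8.6,-6.3,-0.5,0,0,4.7],[255,-9.6,-7.1,-0.5,0,0,5.2],[255,-10,-7.3,-0.5,0,0,5.4],[255,-10,-7.3,-0.5,0,0,5.4],[255,-10,-7.3,-0.5,0,0,5.4]]]'

```text
time: 14.28
ee_pos: [0.5621, 0.246, 0.2203]
eef_rot: [-0.685, 0.728, 0.0, -0.0]
ft_force: [-0.1, 0.5, -0.2]
width: 0.0005
```

```bash
python3 - <<'E'
from bench import r
from h import *
import cv2
units([.5655,.247,.165],-93.3)
i=r.camera_info('wrist')
im=r.camera('wrist')
for p in([.5675,.247,.155],[.569,.275,.155],[.566,.219,.155]):
    u=proj(i,p,True);print(u);cv2.circle(im,tuple(int(round(a)) for a in u),3,(255,0,255),1)
cv2.imwrite('pics/w11.png',im)
b=r.camera('side')[160:340,100:300];cv2.imwrite('pics/s11.png',cv2.resize(b,None,fx=3,fy=3))
E
```

```text
t 14.275 pos [0.5621 0.246  0.2203] yaw -93.5 F [-0.08  0.49 -0.16] w 0.0005
shift [-0.051 -0.134  2.213] turn [ 0.007 -0.004 -0.041]
[259.25144001 185.77335677]
[227.69862588 186.0082814 ]
[290.8412481  185.56098322]
```

View pics/s11.png

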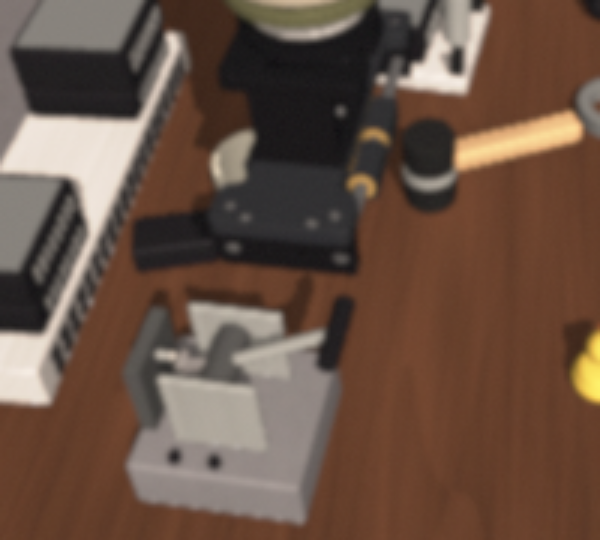

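View pics/w11.png

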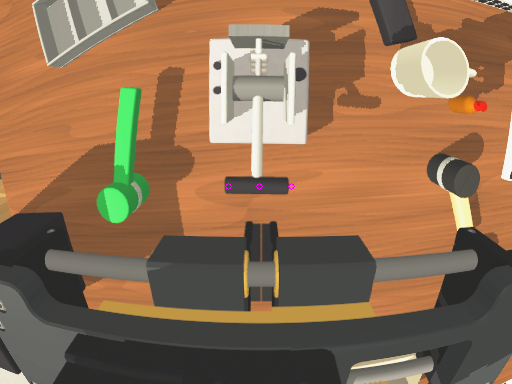

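The bar in the wrist view is centred at about (256.5,185.5), within 3 px of the prediction, so y is about 0.249. I'll press in stages.

Call:
carry_out --commands '[[[255,-0.1,-0.1,0.8,0,0,0],[255,-0.1,-0.1,1.6,0,0,0],[255,-0.1,-0.1,2.1,0,0,0],[255,-0.1,-0.1,2.4,0,0,0],[255,-0.1,0,2.8,0,0,0],[255,-0.1,0.1,3.2,0,0,0],[255,-0.1,0.2,3.6,0,0,0],[255,-0.1,0.2,4,0,0,0],[255,-0.1,0.2,4.4,0,0,0],[255,-0.1,0.2,4.7,0,0,0],[255,-0.1,0.15,4.9,0,0,0],[255,-0.1,0.15,4.9,0,0,0]]]' --grip_force 20

```text
time: 15.88
ee_pos: [0.5576, 0.2499, 0.0982]
eef_rot: [-0.685, 0.728, 0.001, -0.0]
ft_force: [-5.7, 1.0, 6.7]
width: 0.0007
```

```bash
python3 - <<'E'
from bench import r
from h import *
import cv2
units([.559,.249,.086],-93.3)
b=r.camera('side')[160:340,100:300];cv2.imwrite('pics/s12.png',cv2.resize(b,None,fx=3,fy=3))
E
```

```text
t 15.875 pos [0.5576 0.2499 0.0982] yaw -93.46 F [-5.73  0.97  6.73] w 0.0007
shift [ 0.034 -0.059  0.489] turn [ 0.013  0.008 -0.032]
```

View pics/s12.png

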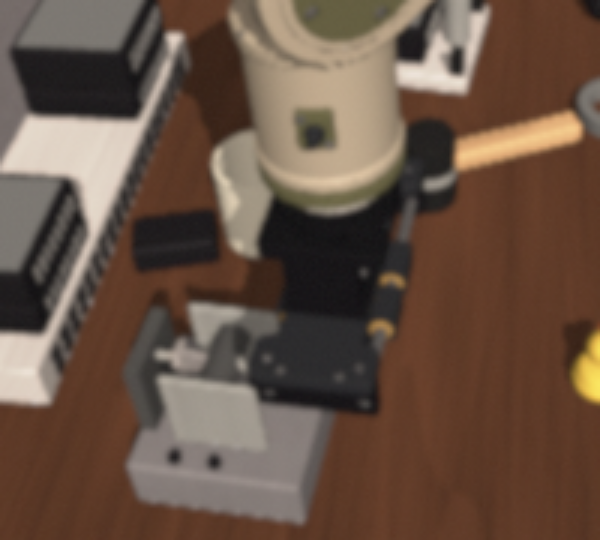

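Call:
carry_out --commands '[[[255,0,0,0.15,0,0,0],[255,0,-0.05,0.3,0,0,0],[255,0,-0.05,0.4,0,0,0],[255,0,-0.05,0.48,0,0,0],[255,0,-0.05,0.48,0,0,0],[255,0,-0.05,0.48,0,0,0]]]'

```text
time: 16.68
ee_pos: [0.5583, 0.2503, 0.0866]
eef_rot: [-0.686, 0.728, 0.001, -0.0]
ft_force: [-5.0, -0.1, 6.0]
width: 0.0005
```

```bash
python3 - <<'E'
from bench import r
from h import *
import cv2
units([.559,.249,.086],-93.3)
i=r.camera_info('wrist');im=r.camera('wrist')
print(proj(i,[.558,.279,.078],True))
cv2.imwrite('pics/w13.png',im)
b=r.camera('side');cv2.imwrite('pics/s13.png',b)
units([.559,.249,.086],-93.3)
E
```

```text
t 16.675 pos [0.5583 0.2503 0.0866] yaw -93.43 F [-5.05 -0.11  6.01] w 0.0005
shift [ 0.05  -0.033  0.022] turn [ 0.018  0.009 -0.026]
[221.0033266  218.02790355]
t 16.775 pos [0.5583 0.2503 0.0866] yaw -93.42 F [-4.64  0.59  4.74] w 0.0005
shift [ 0.052 -0.033  0.024] turn [ 0.017  0.01  -0.025]
```

View pics/w13.png

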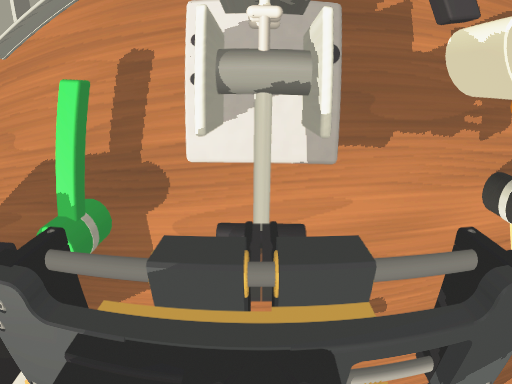

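View pics/s13.png

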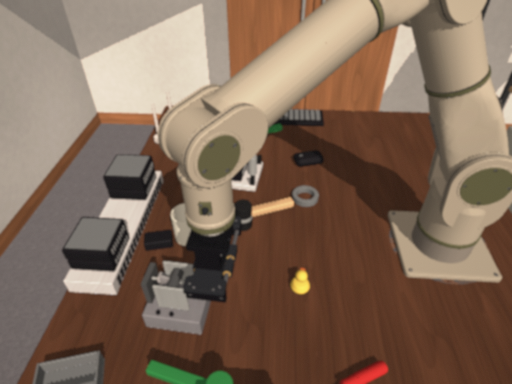

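```bash
python3 - <<'E'
from bench import r
from h import *
import cv2
i=r.camera_info('wrist');print(i['origin'])
h=np.array([.654,.244,.105]);ex=np.array([np.cos(-.058),np.sin(-.058),0]);ey=np.array([-ex[1],ex[0],0])
print('tcp',proj(i,[.5583,.2503,.0866],True),'hinge',proj(i,h,True))
for a in(.545,.672,.72,.795,.87,.92):
    t=.524-a;c=h-ex*.1*np.cos(t)+np.array([0,0,.1*np.sin(t)])
    e=[[proj(i,c+s*.028*ey+.008*(ex*np.cos(f)+np.array([0,0,np.sin(f)])),True) for f in np.linspace(0,6.28,40)] for s in(1,-1)]
    print(a,'L far',np.round(min(e[0],key=lambda q:q[1])),'R far',np.round(min(e[1],key=lambda q:q[1])))
im=cv2.imread('pics/w13.png')[190:260,200:330];cv2.imwrite('pics/w13z.png',cv2.resize(im,None,fx=6,fy=6,interpolation=cv2.INTER_CUBIC))
E
```

```text
[0.63822886 0.24580896 0.27343555]
tcp [261.01246378 220.37170388] hinge [262.23265515  72.11809972]
0.545 L far [219. 224.] R far [306. 223.]
0.672 L far [221. 215.] R far [303. 215.]
0.72 L far [222. 211.] R far [303. 211.]
0.795 L far [223. 205.] R far [301. 205.]
0.87 L far [224. 199.] R far [300. 199.]
0.92 L far [224. 194.] R far [299. 194.]
```

View pics/w13z.png

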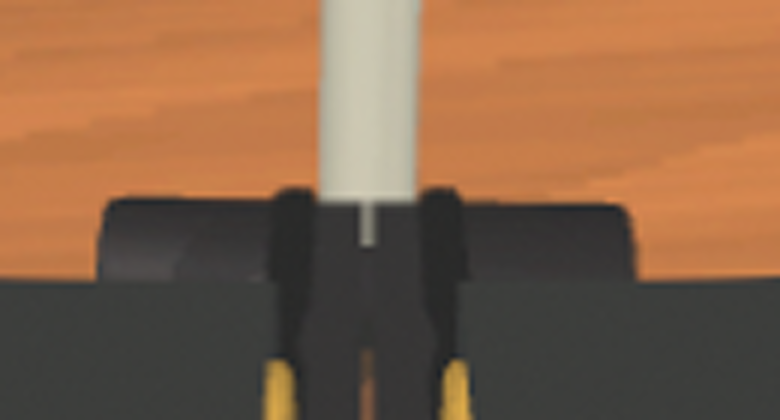

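```bash
python3 - <<'E'
from bench import r
from h import *
import cv2
i=r.camera_info('wrist')
for z in(.0866,.095,.105,.112,.12):
    print(z,proj(i,[.5678,.2503,z],True),proj(i,[.5583,.2503,z],True),proj(i,[.549,.2503,z],True))
a=r.camera('top')[110:190,150:240];cv2.imwrite('pics/t14.png',cv2.resize(a,None,fx=7,fy=7,interpolation=cv2.INTER_CUBIC))
b=cv2.imread('pics/s13.png')[240:340,130:260];b=cv2.convertScaleAbs(b,alpha=1.6,beta=20);cv2.imwrite('pics/s13z.png',cv2.resize(b,None,fx=6,fy=6,interpolation=cv2.INTER_CUBIC))
E
```

```text
0.0866 [260.18081254 207.39092051] [261.01246378 220.37170388] [261.79967406 232.6259243 ]
0.095 [260.16148838 211.99016543] [261.02704256 225.40141512] [261.84441986 238.02516733]
0.105 [260.13645508 217.97822405] [261.04592126 231.92788205] [261.90206967 245.00713841]
0.112 [260.11746698 222.54319404] [261.0602344  236.88607411] [261.94555317 250.29280681]
0.12 [260.09411577 228.18471652] [261.07782725 242.99238254] [261.99873093 256.7798539 ]
```

View pics/t14.png

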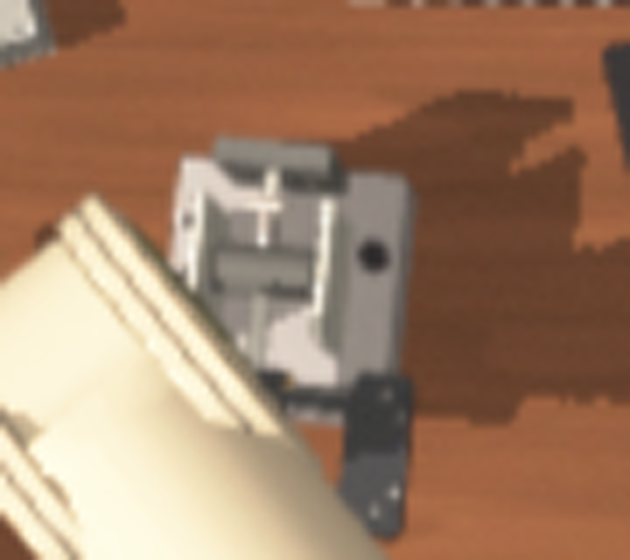

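View pics/s13z.png

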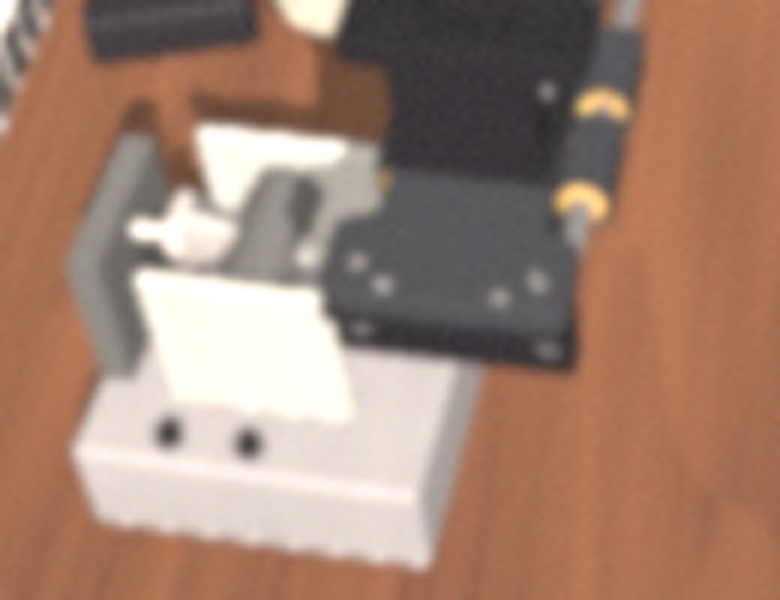

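The top and side views don't show the bar clearly. The wrist view does: its far edge is at v≈223 and it is about 89 px long. That fits roughly 0.54 rad, not 0.79, so the TCP height and the picture disagree. I'll test with a small 5 mm step.

Call:
carry_out --commands '[[[255,0,0,0.1,0,0,0],[255,0,0,0.2,0,0,0],[255,0,0,0.2,0,0,0]]]'

```text
time: 17.2
ee_pos: [0.5581, 0.2504, 0.0821]
eef_rot: [-0.686, 0.728, 0.001, -0.0]
ft_force: [-4.0, -1.7, 8.8]
width: 0.0007
```

```bash
cat > lev.py <<'E'
from bench import r
from h import *
import cv2,sys
units([.559,.249,.086],-93.3)
i=r.camera_info('wrist');im=r.camera('wrist')
h=np.array([.654,.244,.105]);ex=np.array([np.cos(-.058),np.sin(-.058),0]);ey=np.array([-ex[1],ex[0],0])
for a in(.45,.545,.6,.672,.72,.795,.87):
    t=.524-a;c=h-ex*.1*np.cos(t)+np.array([0,0,.1*np.sin(t)])
    e=[[proj(i,c+s*.028*ey+.008*(ex*np.cos(f)+np.array([0,0,np.sin(f)])),True) for f in np.linspace(0,6.28,40)] for s in(1,-1)]
    print(a,'L far',np.round(min(e[0],key=lambda q:q[1])),'R far',np.round(min(e[1],key=lambda q:q[1])))
cv2.imwrite(sys.argv[1],cv2.resize(im[190:260,200:330],None,fx=6,fy=6,interpolation=cv2.INTER_CUBIC))
g=im[:,225:240].mean((1,2));print('edge rows',[(v,int(g[v])) for v in range(200,240,2)])
E
python3 lev.py pics/w15.png
```

```text
t 17.2 pos [0.5581 0.2504 0.0821] yaw -93.42 F [-3.96 -1.69  8.76] w 0.0007
shift [ 0.055 -0.04  -0.157] turn [ 0.016  0.008 -0.024]
0.45 L far [216. 232.] R far [309. 232.]
0.545 L far [218. 226.] R far [307. 226.]
0.6 L far [219. 222.] R far [306. 222.]
0.672 L far [220. 217.] R far [304. 217.]
0.72 L far [221. 213.] R far [304. 213.]
0.795 L far [222. 207.] R far [302. 207.]
0.87 L far [223. 201.] R far [301. 200.]
edge rows [(200, 133), (202, 136), (204, 136), (206, 141), (208, 135), (210, 130), (212, 130), (214, 128), (216, 130), (218, 133), (220, 134), (222, 90), (224, 48), (226, 51), (228, 53), (230, 58), (232, 62), (234, 65), (236, 64), (238, 60)]
```

View pics/w15.png

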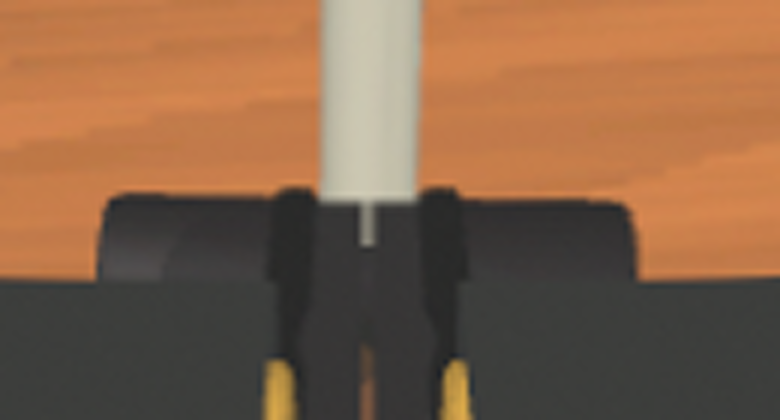

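```bash
python3 - <<'E'
from bench import r
from h import *
import cv2
i=r.camera_info('wrist');im=r.camera('wrist')
print(proj(i,[.5829,.1794,.05],True),proj(i,[.5936,.3022,.05],True),proj(i,[.7127,.1738,.05],True))
cv2.imwrite('pics/w16.png',im)
E
```

```text
[350.01874069 168.84022382] [190.81356128 164.24923947] [350.63744693   2.79462167]
```

View pics/w16.png

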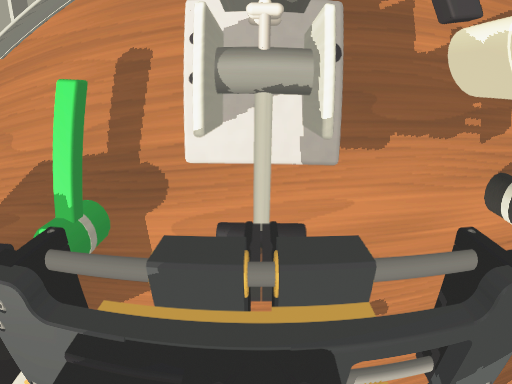

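The base's front corners project within about 6 px, so the camera is sound and the lever really is only at about 0.58 rad, just leaving the second notch. The closed fingertips must end short of the nominal TCP. I'll go on in small steps with force checks.

Call:
carry_out --commands '[[[255,0,0,0.1,0,0,0],[255,0,0,0.2,0,0,0],[255,0,0,0.2,0,0,0]]]'

```text
time: 17.68
ee_pos: [0.5581, 0.2504, 0.0774]
eef_rot: [-0.686, 0.728, 0.001, -0.0]
ft_force: [-3.6, -1.7, 6.4]
width: 0.0002
```

```bash
python3 lev.py pics/w17.png
```

```text
t 17.675 pos [0.5581 0.2504 0.0774] yaw -93.42 F [-3.59 -1.71  6.4 ] w 0.0002
shift [ 0.054 -0.039 -0.343] turn [ 0.01   0.006 -0.024]
0.45 L far [215. 236.] R far [310. 235.]
0.545 L far [217. 229.] R far [308. 229.]
0.6 L far [218. 225.] R far [307. 225.]
0.672 L far [219. 220.] R far [305. 220.]
0.72 L far [220. 216.] R far [304. 216.]
0.795 L far [221. 209.] R far [303. 209.]
0.87 L far [222. 203.] R far [302. 203.]
edge rows [(200, 128), (202, 134), (204, 136), (206, 136), (208, 140), (210, 133), (212, 130), (214, 130), (216, 128), (218, 130), (220, 133), (222, 53), (224, 50), (226, 52), (228, 54), (230, 57), (232, 61), (234, 64), (236, 62), (238, 60)]
```

The force fell and there was no stop. The edge is at 221, which gives about 0.65 rad, so the second-notch reading was right. On to the third notch.

Call:
carry_out --commands '[[[255,0,0,0.12,0,0,0],[255,0,0,0.24,0,0,0],[255,0,-0.05,0.36,0,0,0],[255,0,-0.05,0.36,0,0,0]]]'

```text
time: 18.23
ee_pos: [0.559, 0.2504, 0.0685]
eef_rot: [-0.686, 0.728, 0.001, -0.0]
ft_force: [-4.5, -0.9, 4.9]
width: 0.0002
```

```bash
python3 lev.py pics/w18.png
```

```text
t 18.225 pos [0.559  0.2504 0.0685] yaw -93.41 F [-4.47 -0.89  4.9 ] w 0.0002
shift [ 0.056 -0.003 -0.702] turn [ 0.015  0.004 -0.022]
0.45 L far [213. 244.] R far [313. 244.]
0.545 L far [215. 237.] R far [310. 237.]
0.6 L far [216. 233.] R far [309. 232.]
0.672 L far [218. 227.] R far [307. 226.]
0.72 L far [219. 222.] R far [306. 222.]
0.795 L far [220. 216.] R far [305. 215.]
0.87 L far [221. 208.] R far [304. 208.]
edge rows [(200, 132), (202, 127), (204, 128), (206, 134), (208, 137), (210, 136), (212, 141), (214, 135), (216, 130), (218, 130), (220, 129), (222, 49), (224, 51), (226, 53), (228, 54), (230, 57), (232, 59), (234, 61), (236, 60), (238, 60)]
```

View pics/w18.png

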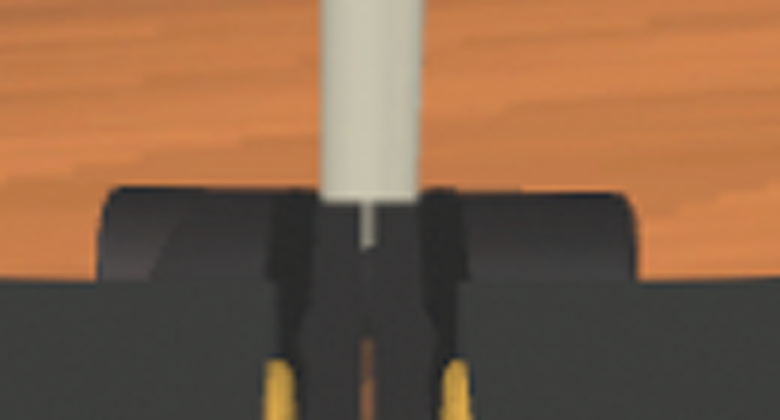

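The edge reads about 0.73 rad with 4.9 N, so roughly 6 mm remains.

Call:
carry_out --commands '[[[255,0,0,0.1,0,0,0],[255,0,0,0.2,0,0,0],[255,0,0,0.2,0,0,0],[255,0,0,0.2,0,0,0]]]'

```text
time: 18.77
ee_pos: [0.5596, 0.2503, 0.064]
eef_rot: [-0.686, 0.728, 0.0, 0.0]
ft_force: [-1.8, -1.4, 5.5]
width: 0.0003
```

```bash
python3 lev.py pics/w19.png
```

```text
t 18.775 pos [0.5596 0.2503 0.064 ] yaw -93.43 F [-1.83 -1.42  5.5 ] w 0.0003
shift [ 0.053  0.02  -0.879] turn [-0.002  0.006 -0.026]
0.45 L far [211. 249.] R far [314. 248.]
0.545 L far [214. 241.] R far [311. 241.]
0.6 L far [215. 237.] R far [310. 236.]
0.672 L far [217. 230.] R far [308. 230.]
0.72 L far [218. 226.] R far [307. 226.]
0.795 L far [219. 219.] R far [306. 219.]
0.87 L far [220. 212.] R far [304. 211.]
edge rows [(200, 132), (202, 132), (204, 129), (206, 128), (208, 133), (210, 136), (212, 136), (214, 140), (216, 137), (218, 130), (220, 93), (222, 48), (224, 51), (226, 54), (228, 55), (230, 59), (232, 60), (234, 61), (236, 60), (238, 60)]
```

View pics/w19.png

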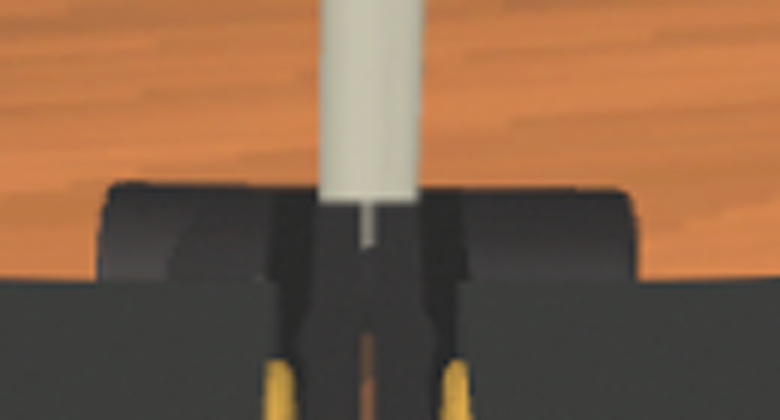

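Call:
carry_out --commands '[[[255,0,0,0.08,0,0,0],[255,0,0,0.08,0,0,0],[255,0,0,0.08,0,0,0],[255,0,0,0.08,0,0,0]]]'

```text
time: 19.32
ee_pos: [0.56, 0.2503, 0.0625]
eef_rot: [-0.686, 0.728, -0.0, 0.001]
ft_force: [-2.0, -1.1, 6.6]
width: 0.0004
```

```bash
python3 lev.py pics/w20.png; python3 - <<'E'
from bench import r
import cv2,numpy as np
F=[]
for k in range(6): F.append(r.read_state()['ft_force']);b=r.camera('side')
print(np.round(F,1)); cv2.imwrite('pics/s20.png',b)
E
```

```text
t 19.325 pos [0.56   0.2503 0.0625] yaw -93.44 F [-1.97 -1.06  6.55] w 0.0004
shift [ 0.054  0.034 -0.94 ] turn [-0.013  0.007 -0.028]
0.45 L far [211. 251.] R far [314. 250.]
0.545 L far [214. 243.] R far [311. 243.]
0.6 L far [215. 238.] R far [310. 238.]
0.672 L far [216. 232.] R far [308. 232.]
0.72 L far [217. 227.] R far [307. 227.]
0.795 L far [219. 220.] R far [306. 220.]
0.87 L far [220. 213.] R far [305. 213.]
edge rows [(200, 130), (202, 131), (204, 133), (206, 127), (208, 131), (210, 135), (212, 137), (214, 137), (216, 140), (218, 133), (220, 91), (222, 48), (224, 51), (226, 54), (228, 54), (230, 57), (232, 58), (234, 58), (236, 57), (238, 60)]
[[-1.3 -1.5  5.9]
 [-1.8 -0.7  5.9]
 [-1.7 -1.6  4.9]
 [-2.9 -0.5  5.9]
 [-1.8 -2.1  5.8]
 [-1.4 -1.6  6.2]]
```

View pics/s20.png

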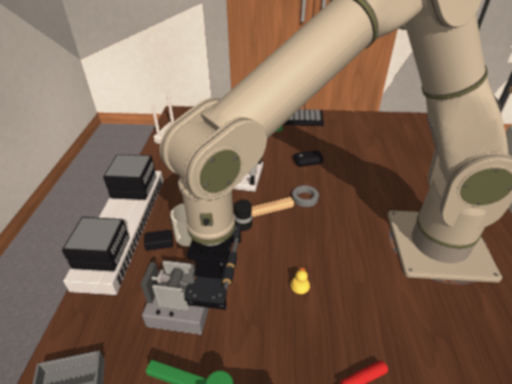

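The edge at about 220 gives 0.795 rad. The force is a steady 6 N, and this dip lies about 24 mm below the second-notch dip, which matches the 25 mm notch spacing. The mallet and bystanders have not moved. I'll hand the job in.

```bash
python3 -c "
from bench import r
print(r.close_job()); s=r.read_state(); print(s['time'],s['ee_pos'],s['ft_force'])"
```

```text
the job is handed in; nothing more can be done
None
the job is handed in; nothing more can be done
```

The job is handed in, with the robot still holding the lever in what my checks show is the third detent. No verdict was reported.

- **Pin:** I drove it home with the mallet in the gripper. The force rose to about 34 N with almost no further travel, so it reached its stop, and the side view afterwards shows the pin head down on the sleeve.
- **Mallet:** I set it upright back near its starting spot, clear of the dock and console, and let it go. It was still standing there in the last side view.
- **Lever:** I pressed it with the closed fingers to about 0.795 rad, measured in the wrist image, with a steady push of about 6 N.
- **Bystanders:** none had visibly moved in the side view. The arm hid most of the mug and the vial in the last one, and I did not measure their distances.

**Disagreement:** the TCP height alone had suggested the third notch one detent early. The wrist picture showed the lever was only at the second, so the closed fingertips seem to end short of the nominal TCP. I pressed on. The force rose to 8.8 N, fell to 4.9 N and settled again about 24 mm lower, against an expected notch spacing of 25 mm.

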